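Show the calibration mark to the inspection camera with the tilting mirror

TASK

Turn the hinged target leaf all the way over onto its other rest so that its crossed-circle calibration mark faces up, lowering it rather than letting it drop. Then push the mirror's spring-return lever down with the fingers until the mirror shows the mark to the inspection camera (the green aiming beam, which is the camera's line of sight, lands on the centre of the mark), and finish while still holding the lever at that angle, because it springs back if released. Leave the other things on the bench where they are.

Things in the scene. Friction and masses are not known exactly. Their poses are not given: they have to be found in the camera images.
- leaf_hinge (a point): Centre of the leaf's hinge line, fixed, 52 mm above the table. Its y axis is the hinge line (same direction as the rail); its x axis is level and points to the side where the leaf lies at the start; z is up. The hinge is held by two uprights 47 mm either side of this point along y, reaching 7 mm above it; the black base plate under the leaf has its top 26 mm above the table. The carrier stands on an aluminium rail that runs along y.
- leaf (a joint): Angle of the target leaf about its hinge (rad): 0 = lying flat, plain back up, towards the hinge's +x; pi/2 = upright; 3.14 = turned over, flat towards the hinge's -x with the mark up. Stiff enough to be slow, but its weight makes it fall to either side. The leaf is an aluminium frame 54 mm (from the hinge) by 80 mm (along the hinge) by 8 mm with a white plate in it; about 120 g.
- leaf_pin (a point): Centre of the leaf's round steel grip pin: 12 mm diameter, 30 mm long, parallel to the hinge, 75 mm from the hinge line, carried on an 8 mm wide neck, its centre 21 mm clear of the leaf edge. It is 52 mm above the table when the leaf is flat, either way over. Pinched from above by its two ends (fingers closing along the hinge direction), it turns between the fingers while it is led over in a half circle about the hinge. Its axes are the leaf's.
- marker (a point): Centre of the calibration mark, a black cross in a broken ring, 29 mm across, on the leaf's face that is underneath at the start; 30 mm from the hinge line, 3.5 mm off the leaf's mid-plane; after turning over it is 55.5 mm above the table, straight below the line of the rail. Its axes are the leaf's: its -z axis points out of the marked face.
- mirror_axis (a point): Fixed point on the mirror's shaft where the camera's line of sight meets the mirror, 220 mm above the table. Its x axis is the shaft (level); its -y axis points along the rail to the turned-over mark, 130 to 250 mm away; z is up. The black camera looks along -x: with its post it takes up 66 to 180 mm along +x, 26 mm to either side, up to 246 mm above the table: pass over or around it.
- sight (a point): The same point, but turning with the mirror (52 x 42 mm plate set at 45 degrees on the shaft). Its -y axis is the reflected line of sight, drawn as a thin green aiming beam 320 mm long; its x axis is the shaft, z is square to both. The mark is in the middle of the camera's view when it lies on the -y axis (its z in this frame is 0).
- mirror (a joint): Turn of the mirror about its shaft (rad), 0 at rest, at most 1.0; grows as the lever is pushed down. The beam points (80 degrees - value) below level towards the target; the lever points (30 degrees - value) above level to the opposite side (+y of mirror_axis). A spring drives it back to 0: 2 to 5 N at the lever bar.
- lever_bar (a point): Middle of the free length of the lever's black round bar: 12 mm diameter, 50 mm long, parallel to the shaft; it sits 90 mm from the shaft's axis and 72 mm from mirror_axis along -x of that frame. The flat lever arm joins it at its end nearer the mirror, 24 mm from this point; the other end is free. Moves with the mirror; nothing stands above it. Its axes are those of sight.
- dish: Bystander: small clear dish, 56 mm across, 15 mm high; origin under its centre.
- slide_box: Bystander: grey slide box 50 x 85 x 32 mm; origin under its centre.
- oil: Bystander: small amber bottle, 32 mm across, 60 mm high; origin under its centre.
- tip_rack: Bystander: grey pipette-tip rack 85 x 120 x 48 mm; origin under its centre.
- tube_rack: Bystander: white tube rack 60 x 110 x 44 mm; origin under its centre.
- pen: Bystander: black pen, 10 mm thick, 130 mm long, lying along its x; origin under its middle.
- dish_stack: Bystander: stack of clear dishes, 90 mm across, 45 mm high; origin under its centre.

How it is judged (in metres and radians):
On the way, in this order (a step that is already met when the one before it is completed fails the run):
1. the leaf is turned over flat onto its other rest, mark up (value of joint leaf above 3 rad and velocity of joint leaf between -0.3 and 0.3 rad/s), for 0.2 s.
2. the lever is held so that the mark is in the camera's reflected line of sight (z of marker in the frame of sight between -0.015 and 0.015 m and x of marker in the frame of sight between -0.02 and 0.02 m and y of marker in the frame of sight below -0.1 m and contact force between the fingers and mirror above 0.5 N), for 0.3 s.
At the end, for the whole second after the job is handed in: The leaf lies turned over (its angle above 3.0 rad), the centre of the mark is within 15 mm of the reflected line of sight (20 mm sideways), the fingers press on the mirror's lever with more than 0.5 N and the mirror and leaf are still (below 0.15 and 0.3 rad/s) (all of step 1 and all of step 2 and velocity of joint mirror between -0.15 and 0.15 rad/s); the arm keeps its last pose, push and grip.
It fails at once if the leaf is dropped (it turns faster than 6 rad/s) (velocity of joint leaf above 6 rad/s or velocity of joint leaf below -6 rad/s).
It fails at once if another thing on the bench is shoved by more than 40 mm (distance of any of dish, slide_box, oil, tip_rack, tube_rack, pen, dish_stack from where it was at the start of the episode above 0.04 m).
It also fails if it takes over 48 s, if anything falls off the work surface, if the arm or the gripper's body presses on something with over 40 N, if the wrist force passes 120 N, or if a joint passes its speed limit or range.

ROBOT

A 7-joint arm with a two-finger parallel gripper is mounted at the origin on the work surface. World frame = base frame: x ahead of the robot, y to its left, z up, the work surface at z = 0. Lengths are in m, angles in degrees, forces in N, time in s.
With the tool pointing down it reaches from about 0.425 to 0.875 m from the base axis. Payload 8.4 kg.
Tool frame: the origin (TCP) lies at the very end of the fingers, on their centre line; the grasp point (between the pads) lies 19 mm behind it (r.grip_depth is the distance from the TCP to the grasp point, in m); z points along the fingers, y is the direction in which the jaws open and shut (so a half turn about z gives the same grasp; the last joint's range is limited). The gripper opens to 85 mm and grips with 20 to 120 N. Pads are 22 mm wide; open, the fingers measure 114 mm over their backs; the gripper's body (76 mm by 85 mm) begins 54 mm behind the grasp point. The pads swing forward as they close: fully open they stand 13 mm farther back than shut.
Start: joints at [62.384, 19.091, 2.286, 83.961, -0.768, 76.965, -3.352], TCP at [0.243, -0.603, 0.231] pointing down, gripper open.
Joint ranges: [-147.57, 147.57], [-21.85, 119.76], [-74.77, 79.35], [14.55, 137.4], [-85.83, 265.84], [4.83, 119.75], [-152.11, 152.11]. Speed limits (degrees/s): [127.2, 127.2, 159.86, 159.86, 180, 180, 180].

INTERFACE

Orientations are given as a 3x3 rotation matrix whose columns are the frame's x, y, z axes.
In Python, from cell import sense, vision, workorder, r gives the robot as it stands.
- The arm moves only by the tool carry_out, never from a script. Its argument "commands" is a list of rows, each a list of 7 numbers: the shift along the tool's x, y, z in units of 8 cm (1.0 is 8 cm), then the turn, a rotation vector about the tool's x, y, z in units of pi rad (1.0 is pi rad), then the closure, from 0 (fully open) to 1 (shut). A call has 1 to 12 rows; each row is the pose to reach, as a shift and turn from the pose measured when the call began, along the tool's axes at that moment, turning the shorter way round; what a row does not reach only later rows make up. A row lasts 1/12 s, in which the tool goes at most 41.7 mm and 7.16 degrees, less where a joint would pass 70% of its speed; a pose out of reach is approached as far as the arm can. A call with a number of a shift or a turn outside -1 to 1 is refused whole. A call with a gripper value outside its range is refused whole. The fingers move at their own pace and stop on an object; the grip force is fixed at half the most. Time passes only in rows, so rows that repeat a pose let the fingers close. It gives the time, the measured TCP pose, the force and the opening at its end, in the units of the state.
- sense(): the state, without advancing time (a new reading comes with each control period).
- vision.get_image(name): name is "scene" or "top" or "wrist"; returns (picture, depth): 420x560x3 uint8, red, green, blue; 420x560 float32, m along the optical axis (not along the pixel's ray), 0 where there is no reading.
- vision.camera_model(name): a dict with "intrinsics" (3x3 intrinsics, pixels), "view" (4x4, takes a point from world to camera coordinates); the wrist camera has in their place "mount" (4x4, takes a point from camera to tool coordinates, whose origin is the TCP and whose axes are the flange's). Camera axes: x right, y down, z forward; pixel columns grow to the right and rows downward; lengths in m; the calibration is good to about 2 mm. A picture is of the moment at which its call begins: read the wrist's pose just before it. camera_model takes no time and is no camera call.
- workorder.job_done(): hands the job in, once; it reports no verdict.
Trained networks look in the newest picture that a camera, given by its name, has taken for a name from the list of things; names that differ only in an ending like _2 or _b are one class to them, and where a whole thing is asked for, a point or a joint stands for the part that bears it (a point fixed in the world has none). Each returns a list of dicts, best first, with "score" (0 to 1); they miss things now and then, are a little off and sometimes report something else, mostly with a low value. They report only what shows in the picture. A call takes as long as a camera call.
- vision.silhouettes(query, camera): "pixels" (420x560 bool, what is visible of it) and "extent" ([left, top, right, bottom] in pixels, round what is visible of it).
The state is a dict: "clock": time; "qpos": joint angles; "qvel": joint speeds; "joint_efforts": joint torques, N m; "tool_pos": TCP position; "eef_rot": TCP orientation; "force": force on the tool from outside, world axes, zero at the start; "torque": the same for the moment, N m; "opening": opening from 0.0 (shut) to 1.0 (fully open).
Only numpy, scipy, OpenCV 4.12 (cv2) and the standard library are available. Lean on these libraries where they do the work, as an engineer would, in place of code of your own. Each camera call takes 0.05 s, during which the arm holds its last target.

## Working session

There is one attempt and no reset: what is moved stays moved. The work goes in short steps, Python scripts to look and compute and a tool call to move; the robot and the scene stay as the last step left them, time stands still between calls to the robot, and variables do not carry over. Pictures are saved under pics/ and viewed, and the job is handed in when it is done.

Besides the shell and the picture viewer there is one more tool, called after "Call:" as a command line: name --pt "numbers of a row" for each row, then --argument value for the rest. carry_out: Moves the arm, as the interface text tells. Its arguments: {"type":"object","properties":{"commands":{"type":"array"}},"required":["commands"]}

```bash
ls; mkdir -p pics
python3 - <<'E'
from cell import sense, vision, workorder, r
import cv2, numpy as np
s=sense(); print({k:np.round(v,4).tolist() for k,v in s.items()})
for n in ["scene","top","wrist"]:
    im,d=vision.get_image(n); cv2.imwrite(f"pics/{n}0.png",im[:,:,::-1]); np.save(f"{n}0.npy",d)
    print(n,{k:np.round(v,4).tolist() for k,v in vision.camera_model(n).items()})
print(r.grip_depth)
E
```

```text
pics
{'clock': 0.0, 'qpos': [62.3829, 19.1313, 2.2838, 84.0112, -0.7693, 76.9671, -3.3492], 'qvel': [-0.0073, -0.0285, -0.0733, 0.0249, 0.0104, 0.0324, -0.0554], 'joint_efforts': [0.0002, -65.8561, 1.3656, -40.5551, 0.0167, 0.0127, -0.0], 'tool_pos': [0.2426, -0.6025, 0.2304], 'eef_rot': [[0.9276, 0.3736, -0.0007], [0.3736, -0.9276, 0.0015], [-0.0001, -0.0016, -1.0]], 'force': [0.1169, 0.8239, 0.5853], 'torque': [0.0087, -0.009, 0.0046], 'opening': 0.9994}
scene {'intrinsics': [[473.3268, 0.0, 278.4211], [0.0, 473.3268, 215.4813], [0.0, 0.0, 1.0]], 'view': [[0.2284, 0.9735, -0.011, -0.1146], [0.8018, -0.1945, -0.565, -0.3524], [-0.5522, 0.1202, -0.825, 1.8429], [0.0, 0.0, 0.0, 1.0]]}
top {'intrinsics': [[410.5735, 0.0, 277.0048], [0.0, 410.5735, 207.2823], [0.0, 0.0, 1.0]], 'view': [[-0.0285, -0.9995, -0.0125, 0.0204], [-0.9915, 0.0299, -0.1266, 0.5851], [0.1269, 0.0088, -0.9919, 1.1609], [0.0, 0.0, 0.0, 1.0]]}
wrist {'intrinsics': [[338.9509, 0.0, 283.7083], [0.0, 338.9509, 209.9122], [0.0, 0.0, 1.0]], 'mount': [[0.0003, -0.9467, -0.3221, 0.0832], [1.0, 0.0004, -0.0002, -0.0003], [0.0003, -0.3221, 0.9467, -0.1434], [0.0, 0.0, 0.0, 1.0]]}
0.0187
```

View pics/scene0.png

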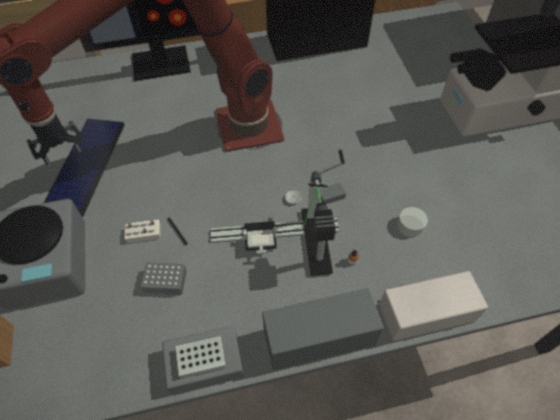

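View pics/top0.png

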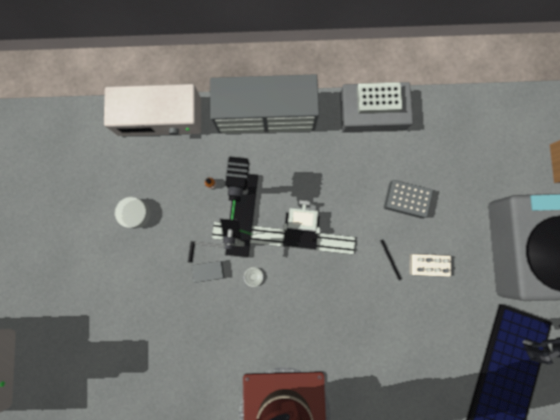

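```bash
cat > h.py <<'E'
import numpy as np, cv2
from cell import sense, vision, workorder, r
def w2(P,n,cam=None):
    m=vision.camera_model(n); V=m['view']; P=np.atleast_2d(P)
    c=P@V[:3,:3].T+V[:3,3]; p=c@np.array(m['intrinsics']).T
    return p[:,:2]/p[:,2:]
def unproj(u,v,z,n):
    m=vision.camera_model(n);K=m['intrinsics'];V=m['view']
    u,v,z=map(np.asarray,(u,v,z))
    c=np.stack([(u-K[0,2])/K[0,0]*z,(v-K[1,2])/K[1,1]*z,z],-1)
    return (c-V[:3,3])@V[:3,:3]
E
python3 - <<'E'
from h import *
for cam in ["top","scene"]:
    vision.get_image(cam)
    for q in ["leaf","leaf_pin","mirror","lever_bar"]:
        try:
            L=vision.silhouettes(q,cam)
        except Exception as e: print(q,e); continue
        for i,o in enumerate(L[:3]):
            m=o['pixels']; print(cam,q,round(o['score'],2),o['extent'],m.sum())
            np.save(f"m_{cam}_{q}_{i}.npy",m)
E
```

```text
top leaf 0.6 [289.9, 200.0, 319.2, 229.1] 618
top leaf 0.31 [186.8, 219.8, 243.0, 264.2] 565
top leaf_pin 0.83 [289.6, 201.7, 320.6, 230.0] 616
top mirror 0.67 [189.2, 219.5, 244.5, 257.4] 396
top lever_bar 0.84 [187.0, 221.3, 251.5, 265.9] 579
top lever_bar 0.44 [289.2, 203.7, 321.7, 227.5] 572
scene leaf_pin 0.86 [247.6, 230.3, 274.8, 256.5] 487
scene leaf_pin 0.62 [399.5, 208.7, 427.8, 237.1] 711
scene mirror 0.71 [310.5, 150.3, 345.3, 192.4] 207
scene mirror 0.6 [320.6, 184.7, 346.4, 205.0] 396
```

Run:
```python
import cv2
a=cv2.imread('pics/top0.png')[140:290,170:370]; cv2.imwrite('pics/topc.png',cv2.resize(a,None,fx=4,fy=4,interpolation=cv2.INTER_CUBIC))
a=cv2.imread('pics/scene0.png')[140:290,200:400]; cv2.imwrite('pics/scenec.png',cv2.resize(a,None,fx=4,fy=4,interpolation=cv2.INTER_CUBIC))
```

```text
(no output)
```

View pics/topc.png

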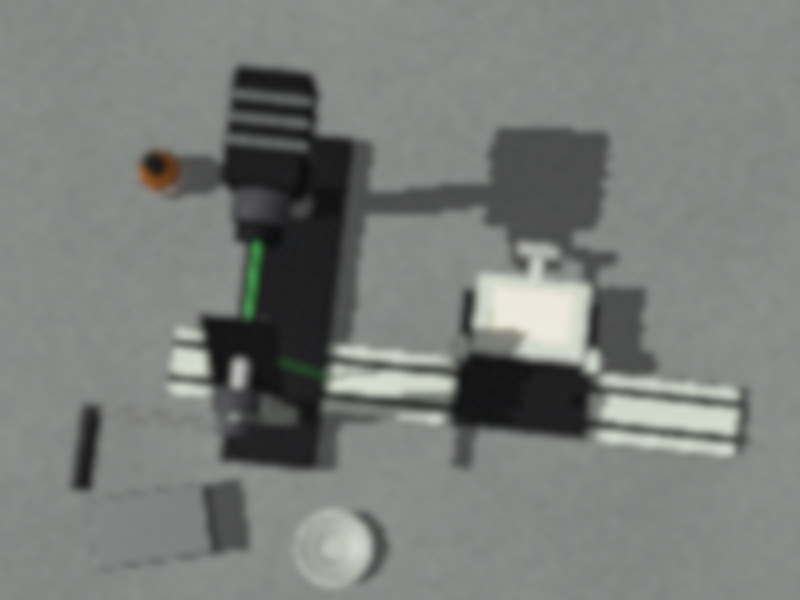

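View pics/scenec.png

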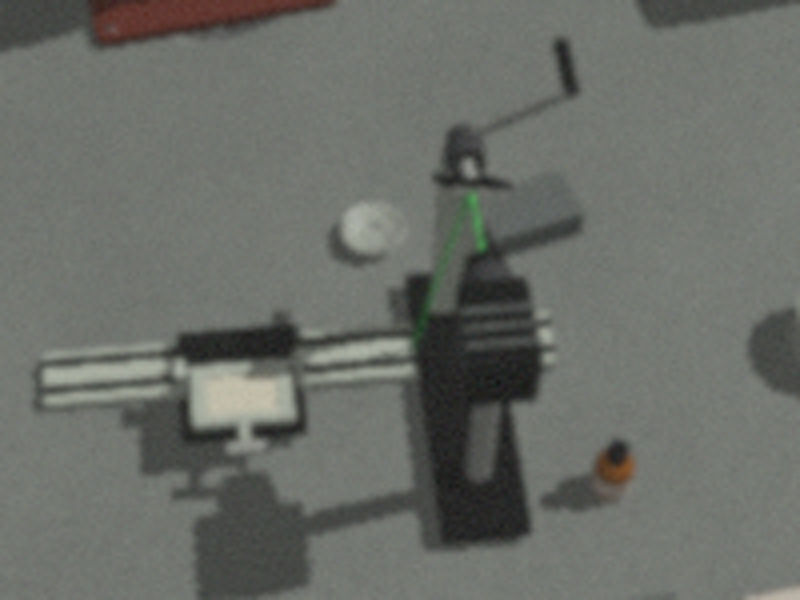

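```bash
cat >> h.py <<'E'
def plane(u,v,z,n):
    a=unproj(u,v,0.5,n); b=unproj(u,v,1.0,n); t=(z-a[2])/(b[2]-a[2]); return a+t*(b-a)
E
python3 - <<'E'
from h import *
T=lambda x,y,z:plane(170+x/4-.375,140+y/4-.375,z,"top")
S=lambda x,y,z:plane(200+x/4-.375,140+y/4-.375,z,"scene")
p=lambda n,a:print(n,np.round(a,4))
p("pin ends T",[T(516,246,.052),T(558,254,.052)])
p("pin mid S",[S(226,436,.052),S(264,446,.052)])
p("leaf corners T", [T(478,272,.056),T(592,285,.056)])
p("leaf corners S", [S(188,368,.056),S(296,360,.056)])
p("bar T",[T(92,405,.265),T(81,488,.265)])
p("bar S",[S(562,42,.265),S(573,94,.265)])
a,b=T(173,362,.02),T(742,420,.02); p("rail",[a,b]); d=a-b; p("rail yaw",np.degrees(np.arctan2(-d[0],d[1])))
a,b=S(40,382,.02),S(548,332,.02);p("railS",[a,b]); d=b-a; p("rail yaw",np.degrees(np.arctan2(-d[0],d[1])))
p("beam mirror T",T(247,318,.22))
p("beam lens T",T(258,242,.22))
p("beam mirror S",S(472,195,.22))
D=np.load('top0.npy')
for (x,y) in [(537,250),(530,315),(85,445),(250,280)]: p((x,y),unproj(170+x/4-.375,140+y/4-.375,D[int(140+y/4),int(170+x/4)],"top"))
# wider depth maps for tall obstacles
v,u=np.mgrid[140:290,170:370]; P=unproj(u,v,D[140:290,170:370],"top")
np.save('P.npy',P)
E
```

```text
pin ends T [[ 0.5996 -0.0598  0.052 ]
 [ 0.5928 -0.0899  0.052 ]]
pin mid S [[ 0.5826 -0.0893  0.052 ]
 [ 0.5983 -0.0626  0.052 ]]
leaf corners T [[ 0.581  -0.0317  0.056 ]
 [ 0.5691 -0.113   0.056 ]]
leaf corners S [[ 0.5169 -0.1063  0.056 ]
 [ 0.5297 -0.0215  0.056 ]]
bar T [[0.483  0.2009 0.265 ]
 [0.435  0.2074 0.265 ]]
bar S [[0.4338 0.2078 0.265 ]
 [0.4843 0.2003 0.265 ]]
rail [[ 0.5255  0.1941  0.02  ]
 [ 0.4709 -0.2215  0.02  ]]
rail yaw -7.4882
railS [[ 0.4788 -0.2235  0.02  ]
 [ 0.5291  0.1906  0.02  ]]
rail yaw -6.9262
beam mirror T [0.536  0.1148 0.22  ]
beam lens T [0.5831 0.1073 0.22  ]
beam mirror S [0.5235 0.1154 0.22  ]
(537, 250) [ 0.596  -0.0748  0.0534]
(530, 315) [ 0.5491 -0.068   0.054 ]
(85, 445) [0.4597 0.2037 0.2711]
(250, 280) [0.5843 0.1361 0.023 ]
```

```bash
cat >> h.py <<'E'
from scipy.spatial.transform import Rotation as Ro
YAW=-7.5
def Rd(yaw=YAW):
    a=np.radians(yaw); x=np.array([np.cos(a),np.sin(a),0]); z=np.array([0,0,-1.]); return np.stack([x,np.cross(z,x),z],1)
def delta(p,R=None):
    s=sense(); R0=np.array(s['eef_rot']); R=Rd() if R is None else R
    d=R0.T@(np.array(p)-s['tool_pos'])/.08; w=Ro.from_matrix(R0.T@R).as_rotvec()/np.pi
    print('t',round(s['clock'],2),'pos',np.round(s['tool_pos'],4),'F',np.round(s['force'],1),'open',round(s['opening'],3)); print('shift',np.round(d,3),'rot',np.round(w,4))
XH=Rd()[:,0]; YH=-Rd()[:,1]
PIN=np.array([.594,-.075,.052]); HINGE=PIN-.075*XH
E
python3 - <<'E'
from h import *
delta([.594,-.075,.2]); print(HINGE)
E
```

```text
t 0.65 pos [ 0.2428 -0.6029  0.2313] F [0.1 0.4 0.8] open 1.0
shift [ 6.537 -4.482  0.392] rot [ 0.     -0.      0.1635]
[ 0.51964164 -0.06521054  0.052     ]
```

Call:
carry_out --pt "0.4 -0.27 0 0 0 0.04 0" --pt "0.8 -0.5 0 0 0 0.08 0" --pt "1 -0.69 0 0 0 0.12 0" --pt "1 -0.69 0 0 0 0.163 0" --pt "1 -0.69 0 0 0 0.163 0"

```text
clock: 1.07
tool_pos: [0.2977, -0.5206, 0.2317]
eef_rot: [[0.991, -0.132, 0.001], [-0.132, -0.991, -0.0], [0.001, 0.0, -1.0]]
force: [-0.7, -1.1, 0.5]
opening: 1.0
```

Run:
```python
from h import *
delta([.594,-.075,.2])
```

```text
t 1.07 pos [ 0.2977 -0.5206  0.2317] F [-0.7 -1.1  0.5] open 1.0
shift [ 2.935 -6.011  0.398] rot [ 0.0001 -0.0002 -0.0005]
```

Call:
carry_out --pt "0.25 -0.5 0 0 0 0 0" --pt "0.49 -1 0 0 0 0 0" --pt "0.49 -1 0 0 0 0 0"

```text
clock: 1.32
tool_pos: [0.3514, -0.4416, 0.2319]
eef_rot: [[0.992, -0.122, 0.003], [-0.122, -0.992, 0.002], [0.002, -0.002, -1.0]]
force: [0.3, 0.6, 0.1]
opening: 0.998
```

Call:
carry_out --pt "0.25 -0.5 0 0 0 0 0" --pt "0.49 -1 0 0 0 0 0" --pt "0.49 -1 0 0 0 0 0"

```text
clock: 1.57
tool_pos: [0.4037, -0.3623, 0.2325]
eef_rot: [[0.994, -0.113, 0.004], [-0.113, -0.994, 0.003], [0.004, -0.004, -1.0]]
force: [1.3, 0.5, -0.4]
opening: 1.0
```

Call:
carry_out --pt "0.25 -0.5 0 0 0 0 0" --pt "0.49 -1 0 0 0 0 0" --pt "0.49 -1 0 0 0 0 0"

```text
clock: 1.82
tool_pos: [0.4551, -0.2819, 0.2332]
eef_rot: [[0.995, -0.104, 0.006], [-0.104, -0.995, 0.005], [0.005, -0.006, -1.0]]
force: [1.0, 0.4, -0.7]
opening: 1.006
```

Call:
carry_out --pt "0.25 -0.5 0 0 0 0 0" --pt "0.49 -1 0 0 0 0 0" --pt "0.49 -1 0 0 0 0 0"

```text
clock: 2.07
tool_pos: [0.5055, -0.2009, 0.2342]
eef_rot: [[0.995, -0.095, 0.008], [-0.095, -0.995, 0.007], [0.007, -0.008, -1.0]]
force: [0.3, 1.2, -0.4]
opening: 1.001
```

Call:
carry_out --pt "0.25 -0.5 0 0 0 0 0" --pt "0.49 -1 0 0 0 0 0" --pt "0.49 -1 0 0 0 0 0"

```text
clock: 2.32
tool_pos: [0.5547, -0.1191, 0.2353]
eef_rot: [[0.996, -0.086, 0.009], [-0.086, -0.996, 0.01], [0.008, -0.011, -1.0]]
force: [0.3, 1.0, 0.7]
opening: 1.002
```

Run:
```python
from h import *
delta([.594,-.075,.2])
```

```text
t 2.32 pos [ 0.5547 -0.1191  0.2353] F [0.3 1.  0.7] open 1.002
shift [ 0.439 -0.586  0.452] rot [-0.0035 -0.0026  0.0143]
```

Call:
carry_out --pt "0.22 -0.3 0.2 -0.0017 -0.0013 0.007 0" --pt "0.439 -0.586 0.452 -0.0035 -0.0026 0.0143 0" --pt "0.439 -0.586 0.452 -0.0035 -0.0026 0.0143 0" --pt "0.439 -0.586 0.452 -0.0035 -0.0026 0.0143 0"

```text
clock: 2.65
tool_pos: [0.5941, -0.0738, 0.1982]
eef_rot: [[0.992, -0.125, -0.003], [-0.125, -0.992, 0.001], [-0.003, -0.001, -1.0]]
force: [0.3, -1.2, 0.4]
opening: 1.003
```

Run:
```python
from h import *
delta([.594,-.075,.2])
s=sense(); im,d=vision.get_image("wrist"); np.save('w1.npy',d); np.save('w1p.npy',np.c_[s['eef_rot'],s['tool_pos']])
cv2.imwrite('pics/w1.png',im[:,:,::-1])
```

```text
t 2.65 pos [ 0.5941 -0.0738  0.1982] F [ 0.3 -1.2  0.4] open 1.003
shift [ 0.     0.015 -0.022] rot [-0.0002  0.0009  0.0018]
```

View pics/w1.png

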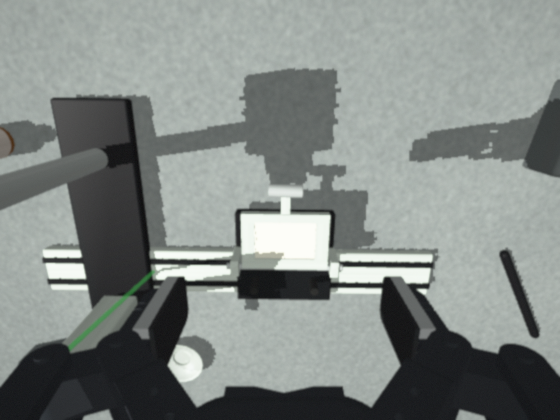

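```bash
cat >> h.py <<'E'
def wplane(u,v,z,pose):
    m=vision.camera_model("wrist");K=m['intrinsics'];M=np.array(m['mount'])
    d=np.array([(u-K[0,2])/K[0,0],(v-K[1,2])/K[1,1],1.])
    R,t=pose[:,:3],pose[:,3]
    o=R@M[:3,3]+t; d=R@M[:3,:3]@d
    return o+d*(z-o[2])/d[2]
E
python3 - <<'E'
from h import *
a=cv2.imread('pics/w1.png')[170:310,180:380]; cv2.imwrite('pics/w1c.png',cv2.resize(a,None,fx=4,fy=4,interpolation=cv2.INTER_CUBIC))
P=np.load('w1p.npy')
for u,v,z in [(269,190,.055),(302,190,.055),(285.5,191,.056),(240,211,.056),(332,211,.056),(45,270,.02),(433,270,.02)]:
    print((u,v),np.round(wplane(u,v,z,P),4))
E
```

```text
(269, 190) [ 0.5992 -0.061   0.055 ]
(302, 190) [ 0.5957 -0.0897  0.055 ]
(285.5, 191) [ 0.5968 -0.0752  0.056 ]
(240, 211) [ 0.5835 -0.0327  0.056 ]
(332, 211) [ 0.5733 -0.1141  0.056 ]
(45, 270) [0.5318 0.1916 0.02  ]
(433, 270) [ 0.4803 -0.2196  0.02  ]
```

View pics/w1c.png

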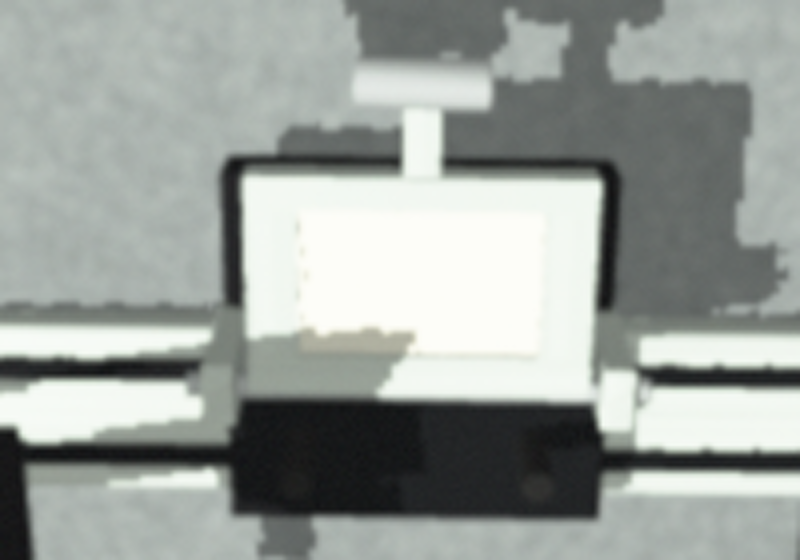

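```bash
sed -i 's/^YAW=.*/YAW=-7.2/; s/^PIN=.*/PIN=np.array([.597,-.0752,.052]); HINGE=PIN-.075*XH/; s/^XH=Rd.*/XH=Rd()[:,0]; YH=-Rd()[:,1]/' h.py; sed -i 's/^XH=Rd.*//; s/^PIN=/XH=Rd()[:,0]; YH=-Rd()[:,1]; PIN=/' h.py
python3 - <<'E'
from h import *
delta([.597,-.0752,.038]); print(HINGE)
E
```

```text
t 2.7 pos [ 0.594  -0.0755  0.1993] F [-0.2 -0.8 -0.1] open 1.001
shift [ 0.039 -0.009  2.016] rot [ 0.      0.0004 -0.0008]
[ 0.5225914  -0.06580001  0.052     ]
```

Call:
carry_out --pt "0.04 0 0.4 0 0 0 0.2" --pt "0.04 0 0.8 0 0 0 0.3" --pt "0.04 0 1.0 0 0 0 0.3"

```text
clock: 2.95
tool_pos: [0.5956, -0.0783, 0.1168]
eef_rot: [[0.992, -0.129, -0.003], [-0.129, -0.992, -0.001], [-0.003, 0.001, -1.0]]
force: [-1.4, 0.5, -0.7]
opening: 0.7
```

Run:
```python
from h import *
delta([.597,-.0752,.038])
```

```text
t 2.95 pos [ 0.5956 -0.0783  0.1168] F [-1.4  0.5 -0.7] open 0.7
shift [ 0.015 -0.042  0.985] rot [ 0.0004  0.0011 -0.001 ]
```

Call:
carry_out --pt "0.015 -0.04 0.4 0 0.001 -0.001 0.3" --pt "0.015 -0.04 0.8 0 0.001 -0.001 0.3" --pt "0.015 -0.04 0.985 0 0.001 -0.001 0.3" --pt "0.015 -0.04 0.985 0 0.001 -0.001 0.3"

```text
clock: 3.28
tool_pos: [0.5943, -0.0776, 0.0349]
eef_rot: [[0.992, -0.126, -0.006], [-0.126, -0.992, -0.001], [-0.005, 0.002, -1.0]]
force: [-0.5, -0.8, 0.0]
opening: 0.701
```

Run:
```python
from h import *
delta([.597,-.0752,.038])
s=sense(); im,d=vision.get_image("wrist"); np.save('w2p.npy',np.c_[s['eef_rot'],s['tool_pos']])
cv2.imwrite('pics/w2.png',im[:,:,::-1])
```

```text
t 3.28 pos [ 0.5943 -0.0776  0.0349] F [-0.5 -0.8  0. ] open 0.701
shift [ 0.03  -0.033 -0.039] rot [ 0.0006  0.0017 -0.0004]
```

View pics/w2.png

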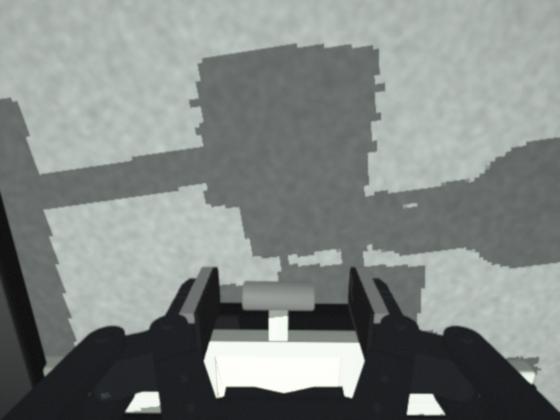

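Call:
carry_out --pt "0.03 -0.03 -0.04 0 0.0017 0 0.5" --pt "0.03 -0.03 -0.04 0 0.0017 0 0.8" --pt "0.03 -0.03 -0.04 0 0.0017 0 0.9" --pt "0.03 -0.03 -0.04 0 0.0017 0 0.9" --pt "0.03 -0.03 -0.04 0 0.0017 0 0.9" --pt "0.03 -0.03 -0.04 0 0.0017 0 0.9"

```text
clock: 3.83
tool_pos: [0.6003, -0.0759, 0.0432]
eef_rot: [[0.992, -0.127, 0.007], [-0.127, -0.992, -0.003], [0.007, 0.002, -1.0]]
force: [-1.7, -2.0, 7.6]
opening: 0.326
```

Run:
```python
from h import *
delta([.597,-.0752,.038])
s=sense(); im,d=vision.get_image("wrist"); np.save('w2p.npy',np.c_[s['eef_rot'],s['tool_pos']])
cv2.imwrite('pics/w3.png',im[:,:,::-1])
```

```text
t 3.83 pos [ 0.6003 -0.0759  0.0432] F [-1.7 -2.   7.6] open 0.326
shift [-0.042 -0.004  0.065] rot [ 0.0008 -0.0023 -0.0004]
```

View pics/w3.png

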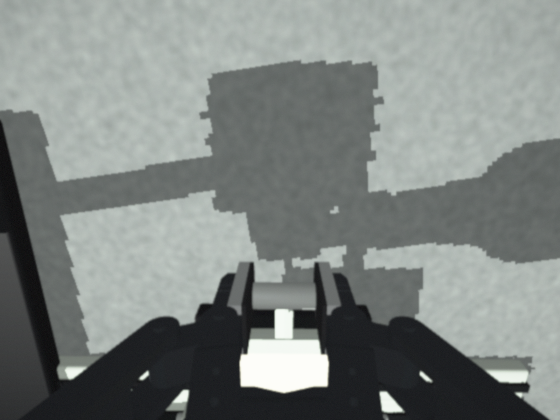

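Call:
carry_out --pt "-0.03 0 0.03 0 -0.002 0 0.57" --pt "-0.04 0 0.06 0 -0.002 0 0.57" --pt "-0.04 0 0.06 0 -0.002 0 0.57" --pt "-0.04 0 0.06 0 -0.002 0 0.57"

```text
clock: 4.22
tool_pos: [0.5969, -0.0755, 0.0384]
eef_rot: [[0.992, -0.127, 0.0], [-0.127, -0.992, -0.003], [0.001, 0.002, -1.0]]
force: [-0.2, -0.2, 1.1]
opening: 0.429
```

Run:
```python
from h import *
delta([.598,-.0755,.038])
```

```text
t 4.22 pos [ 0.5969 -0.0755  0.0384] F [-0.2 -0.2  1.1] open 0.429
shift [ 0.013 -0.001  0.004] rot [ 0.0008 -0.0002 -0.0004]
```

Call:
carry_out --pt "0.0 0 0.01 0 0 0 0.9" --pt "0.0 0 0.01 0 0 0 0.9" --pt "0.0 0 0.01 0 0 0 0.9" --pt "0.0 0 0.01 0 0 0 0.9"

```text
clock: 4.55
tool_pos: [0.597, -0.0755, 0.0382]
eef_rot: [[0.992, -0.127, 0.001], [-0.127, -0.992, -0.003], [0.001, 0.003, -1.0]]
force: [-3.1, -0.4, 5.3]
opening: 0.33
```

```bash
cat >> h.py <<'E'
def arc(T0,angs):
    s=sense(); R0=np.array(s['eef_rot'])
    w=Ro.from_matrix(R0.T@Rd()).as_rotvec()/np.pi
    print('rot',np.round(w,4))
    for a in angs:
        t=np.radians(a); p=T0+.075*((np.cos(t)-1)*XH+np.array([0,0,np.sin(t)]))
        print(a,np.round(R0.T@(p-s['tool_pos'])/.08,3))
E
python3 - <<'E'
from h import *
delta([.598,-.0755,.038])
s=sense(); arc(s['tool_pos'],range(0,61,5))
E
```

```text
t 4.55 pos [ 0.597  -0.0755  0.0382] F [-3.1 -0.4  5.3] open 0.33
shift [ 0.012 -0.002  0.002] rot [ 0.0008 -0.0003 -0.0004]
rot [ 0.0008 -0.0003 -0.0004]
0 [0. 0. 0.]
5 [-0.003  0.    -0.082]
10 [-0.014  0.    -0.163]
15 [-0.032  0.001 -0.243]
20 [-0.056  0.001 -0.321]
25 [-0.087  0.001 -0.396]
30 [-0.125  0.001 -0.469]
35 [-0.169  0.002 -0.538]
40 [-0.219  0.002 -0.603]
45 [-0.274  0.002 -0.663]
50 [-0.334  0.002 -0.718]
55 [-0.399  0.003 -0.768]
60 [-0.468  0.003 -0.812]
```

Call:
carry_out --pt "-0.003 0 -0.07 0.0008 0 0 0.9" --pt "-0.01 0 -0.13 0.0008 0 0 0.9" --pt "-0.02 0 -0.19 0.0008 0 0 0.9" --pt "-0.032 0 -0.243 0.0008 0 0 0.9" --pt "-0.047 0 -0.295 0.0008 0 0 0.9" --pt "-0.066 0 -0.345 0.0008 0 0 0.9" --pt "-0.087 0 -0.396 0.0008 0 0 0.9" --pt "-0.112 0 -0.445 0.0008 0 0 0.9" --pt "-0.14 0 -0.492 0.0008 0 0 0.9" --pt "-0.169 0.002 -0.538 0.0008 0 0 0.9" --pt "-0.202 0.002 -0.582 0.0008 0 0 0.9" --pt "-0.219 0.002 -0.603 0.0008 0 0 0.9"

```text
clock: 5.55
tool_pos: [0.5785, -0.073, 0.0864]
eef_rot: [[0.992, -0.126, -0.001], [-0.126, -0.992, 0.0], [-0.001, 0.0, -1.0]]
force: [-3.7, 1.3, -10.6]
opening: 0.323
```

Run:
```python
from h import *
s=sense(); print(s['clock'],s['tool_pos'],s['force'],s['opening'])
arc(np.array([.597,-.0755,.0382]),range(35,116,5))
im,d=vision.get_image("wrist"); cv2.imwrite('pics/w4.png',im[:,:,::-1])
```

```text
5.55 [ 0.57849897 -0.07298223  0.08636217] [ -3.73785219   1.30582567 -10.62818754] 0.3230604417083175
rot [ 0.      0.0002 -0.0003]
35 [0.064 0.002 0.064]
40 [ 0.014  0.002 -0.001]
45 [-0.041  0.002 -0.061]
50 [-0.102  0.002 -0.116]
55 [-0.167  0.002 -0.166]
60 [-0.236  0.002 -0.21 ]
65 [-0.308  0.003 -0.247]
70 [-0.384  0.003 -0.279]
75 [-0.462  0.003 -0.303]
80 [-0.542  0.003 -0.321]
85 [-0.623  0.003 -0.331]
90 [-0.704  0.003 -0.335]
95 [-0.786  0.003 -0.331]
100 [-0.867  0.003 -0.321]
105 [-0.947  0.003 -0.303]
110 [-1.025  0.003 -0.278]
115 [-1.101  0.003 -0.247]
```

View pics/w4.png

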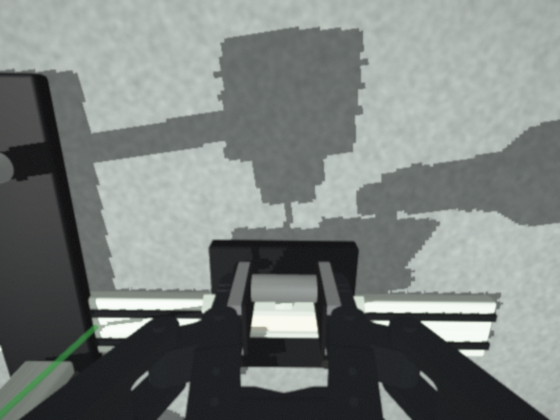

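Call:
carry_out --pt "-0.041 0.002 -0.061 0 0 0 0.9" --pt "-0.102 0.002 -0.116 0 0 0 0.9" --pt "-0.167 0.002 -0.166 0 0 0 0.9" --pt "-0.236 0.002 -0.21 0 0 0 0.9" --pt "-0.308 0.003 -0.247 0 0 0 0.9" --pt "-0.384 0.003 -0.279 0 0 0 0.9" --pt "-0.462 0.003 -0.303 0 0 0 0.9" --pt "-0.542 0.003 -0.321 0 0 0 0.9" --pt "-0.623 0.003 -0.331 0 0 0 0.9" --pt "-0.704 0.003 -0.335 0 0 0 0.9" --pt "-0.786 0.003 -0.331 0 0 0 0.9" --pt "-0.786 0.003 -0.331 0 0 0 0.9"

```text
clock: 6.6
tool_pos: [0.5176, -0.0647, 0.1154]
eef_rot: [[0.992, -0.126, 0.005], [-0.126, -0.992, -0.0], [0.005, -0.001, -1.0]]
force: [3.9, 4.2, -3.8]
opening: 0.325
```

Run:
```python
from h import *
s=sense(); print(s['clock'],s['tool_pos'],s['force'],s['opening'])
arc(np.array([.597,-.0755,.0382]),range(85,181,5))
im,d=vision.get_image("wrist"); cv2.imwrite('pics/w5.png',im[:,:,::-1])
```

```text
6.6 [ 0.51760998 -0.06465075  0.11541627] [ 3.92473229  4.2103813  -3.80846315] 0.32504644777077063
rot [-0.0002 -0.0016 -0.0002]
85 [0.146 0.01  0.032]
90 [0.064 0.01  0.028]
95 [-0.018  0.01   0.031]
100 [-0.099  0.01   0.041]
105 [-0.179  0.01   0.059]
110 [-0.257  0.01   0.083]
115 [-0.333  0.01   0.114]
120 [-0.405  0.01   0.151]
125 [-0.475  0.011  0.195]
130 [-0.54   0.011  0.244]
135 [-0.6    0.011  0.299]
140 [-0.656  0.011  0.359]
145 [-0.706  0.011  0.424]
150 [-0.75   0.011  0.493]
155 [-0.789  0.011  0.565]
160 [-0.82   0.011  0.64 ]
165 [-0.845  0.011  0.718]
170 [-0.863  0.011  0.798]
175 [-0.874  0.011  0.879]
180 [-0.878  0.011  0.961]
```

View pics/w5.png

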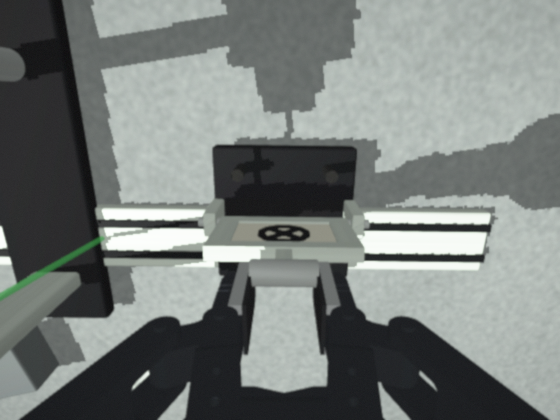

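Call:
carry_out --pt "-0.05 0.01 0.035 0 -0.0016 0 0.9" --pt "-0.099 0.01 0.041 0 -0.0016 0 0.9" --pt "-0.179 0.01 0.059 0 -0.0016 0 0.9" --pt "-0.257 0.01 0.083 0 -0.0016 0 0.9" --pt "-0.333 0.01 0.114 0 -0.0016 0 0.9" --pt "-0.405 0.01 0.151 0 -0.0016 0 0.9" --pt "-0.475 0.011 0.195 0 -0.0016 0 0.9" --pt "-0.54 0.011 0.244 0 -0.0016 0 0.9" --pt "-0.6 0.011 0.299 0 -0.0016 0 0.9" --pt "-0.656 0.011 0.359 0 -0.0016 0 0.9" --pt "-0.706 0.011 0.424 0 -0.0016 0 0.9" --pt "-0.706 0.011 0.424 0 -0.0016 0 0.9"

```text
clock: 7.65
tool_pos: [0.463, -0.0572, 0.0837]
eef_rot: [[0.992, -0.125, 0.004], [-0.125, -0.992, 0.001], [0.004, -0.001, -1.0]]
force: [-5.9, 9.6, 14.4]
opening: 0.315
```

Run:
```python
from h import *
s=sense(); print(s['clock'],s['tool_pos'],s['force'],s['opening'])
arc(np.array([.597,-.0755,.0382]),range(140,181,5))
im,d=vision.get_image("wrist"); cv2.imwrite('pics/w6.png',im[:,:,::-1])
```

```text
7.65 [ 0.4629797  -0.05723027  0.08372088] [-5.89260023  9.63505351 14.36318559] 0.31487658460849577
rot [-0.0004 -0.0014 -0.    ]
140 [ 0.035  0.017 -0.033]
145 [-0.015  0.017  0.031]
150 [-0.059  0.017  0.1  ]
155 [-0.097  0.017  0.172]
160 [-0.129  0.017  0.248]
165 [-0.154  0.017  0.326]
170 [-0.172  0.017  0.405]
175 [-0.183  0.017  0.487]
180 [-0.187  0.017  0.568]
```

View pics/w6.png

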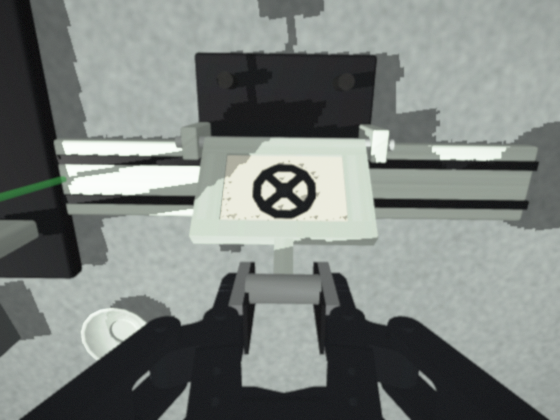

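Call:
carry_out --pt "-0.03 0 0.06 0 -0.0014 0 0.9" --pt "-0.059 0 0.1 0 -0.0014 0 0.9" --pt "-0.08 0 0.14 0 -0.0014 0 0.9" --pt "-0.097 0 0.172 0 -0.0014 0 0.9" --pt "-0.115 0 0.21 0 -0.0014 0 0.9" --pt "-0.129 0 0.248 0 -0.0014 0 0.9" --pt "-0.143 0 0.287 0 -0.0014 0 0.9" --pt "-0.154 0 0.326 0 -0.0014 0 0.9" --pt "-0.165 0 0.37 0 -0.0014 0 0.9" --pt "-0.172 0 0.405 0 -0.0014 0 0.9" --pt "-0.18 0 0.45 0 -0.0014 0 0.9" --pt "-0.183 0 0.487 0 -0.0014 0 0.9"

```text
clock: 8.7
tool_pos: [0.4555, -0.0556, 0.0491]
eef_rot: [[0.992, -0.125, 0.014], [-0.125, -0.992, -0.0], [0.014, -0.002, -1.0]]
force: [7.7, 3.5, 8.9]
opening: 0.319
```

Run:
```python
from h import *
s=sense(); print(s['clock'],s['tool_pos'],s['force'],s['opening'])
arc(np.array([.597,-.0755,.0382]),range(165,191,5))
```

```text
8.7 [ 0.45549985 -0.05557547  0.04905447] [7.74469494 3.506627   8.90032172] 0.3189220988052194
rot [-0.0006 -0.0044  0.0001]
165 [-0.056  0.025 -0.108]
170 [-0.074  0.025 -0.028]
175 [-0.086  0.025  0.053]
180 [-0.091  0.026  0.134]
185 [-0.088  0.026  0.216]
190 [-0.079  0.026  0.297]
```

Call:
carry_out --pt "-0.03 0 0.03 0 -0.004 0 0.9" --pt "-0.03 0 0.06 0 -0.004 0 0.9" --pt "-0.03 0 0.09 0 -0.004 0 0.9" --pt "-0.03 0 0.12 0 -0.004 0 0.9" --pt "-0.03 0 0.15 0 -0.004 0 0.9" --pt "-0.03 0 0.17 0 -0.004 0 0.9" --pt "-0.03 0 0.17 0 -0.004 0 0.9"

```text
clock: 9.28
tool_pos: [0.4569, -0.0557, 0.0382]
eef_rot: [[0.992, -0.124, 0.009], [-0.124, -0.992, 0.0], [0.009, -0.001, -1.0]]
force: [3.1, 2.5, 4.4]
opening: 0.321
```

Run:
```python
from h import *
s=sense(); print(s['clock'],s['tool_pos'],s['force'],s['opening'])
arc(np.array([.597,-.0755,.0382]),range(165,191,5))
np.save('w7p.npy',np.c_[s['eef_rot'],s['tool_pos']])
im,d=vision.get_image("wrist"); cv2.imwrite('pics/w7.png',im[:,:,::-1])
```

```text
9.2833 [ 0.4569377  -0.05569341  0.03819462] [3.14065319 2.46206151 4.44847575] 0.32102882535240723
rot [-0.0004 -0.003   0.0004]
165 [-0.073  0.026 -0.243]
170 [-0.091  0.026 -0.164]
175 [-0.103  0.026 -0.083]
180 [-0.107  0.026 -0.001]
185 [-0.104  0.026  0.081]
190 [-0.094  0.026  0.162]
```

View pics/w7.png

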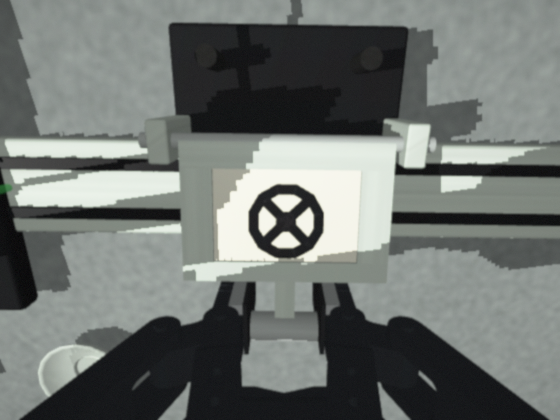

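Call:
carry_out --pt "-0.03 0 0.03 0 -0.003 0 0.9" --pt "-0.06 0 0.05 0 -0.003 0 0.9" --pt "-0.08 0 0.07 0 -0.003 0 0.9" --pt "-0.08 0 0.07 0 -0.003 0 0.9"

```text
clock: 9.67
tool_pos: [0.4566, -0.0556, 0.036]
eef_rot: [[0.992, -0.122, 0.013], [-0.122, -0.992, -0.001], [0.013, -0.001, -1.0]]
force: [12.0, 0.6, 4.7]
opening: 0.32
```

Run:
```python
from h import *
s=sense(); print(s['clock'],s['tool_pos'],s['force'],s['opening'])
P=np.c_[s['eef_rot'],s['tool_pos']]; np.save('w8p.npy',P)
im,d=vision.get_image("wrist"); cv2.imwrite('pics/w8.png',im[:,:,::-1])
m=vision.camera_model("wrist");K=m['intrinsics'];M=np.array(m['mount'])
v,u=np.mgrid[0:420,0:560]
c=np.stack([(u-K[0,2])/K[0,0]*d,(v-K[1,2])/K[1,1]*d,d],-1)
W=(c@M[:3,:3].T+M[:3,3])@P[:,:3].T+P[:,3]
for uu,vv in [(285,150),(285,180),(240,220),(285,220),(350,220),(285,260),(285,275),(285,300),(285,325)]: print(uu,vv,np.round(W[vv,uu],4))
```

```text
9.6667 [ 0.45663169 -0.05560956  0.03603841] [12.04241732  0.55800685  4.67050274] 0.31990768023552413
285 150 [ 0.5199 -0.0635  0.0571]
285 180 [ 0.5088 -0.0622  0.0566]
240 220 [ 0.4962 -0.0435  0.0598]
285 220 [ 0.4936 -0.0603  0.0583]
350 220 [ 0.4905 -0.085   0.0582]
285 260 [ 0.4776 -0.0584  0.06  ]
285 275 [ 0.4719 -0.0577  0.0615]
285 300 [ 0.461  -0.0563  0.062 ]
285 325 [ 0.452  -0.0552  0.0659]
```

View pics/w8.png

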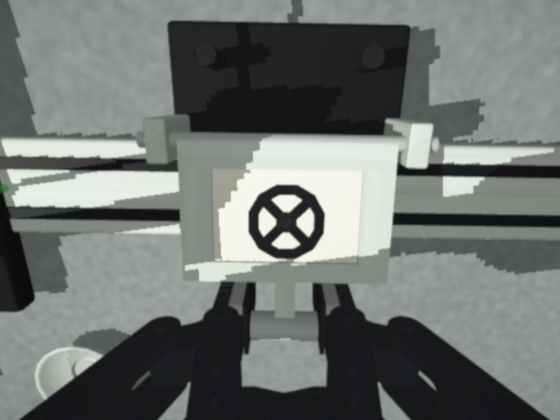

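Call:
carry_out --pt "0 0 0.03 0 -0.003 0 0.9" --pt "0 0 0.06 0 -0.003 0 0.9" --pt "0 0 0.09 0 -0.003 0 0.9" --pt "0 0 0.11 0 -0.003 0 0.9" --pt "0 0 0.11 0 -0.003 0 0.9"

```text
clock: 10.13
tool_pos: [0.4579, -0.0559, 0.0288]
eef_rot: [[0.992, -0.122, 0.006], [-0.122, -0.992, -0.001], [0.006, -0.0, -1.0]]
force: [-1.5, 1.8, 5.8]
opening: 0.318
```

Run:
```python
from h import *
s=sense(); print(s['clock'],s['tool_pos'],s['force'],s['opening'])
P=np.c_[s['eef_rot'],s['tool_pos']]; np.save('w8p.npy',P)
im,d=vision.get_image("wrist"); cv2.imwrite('pics/w9.png',im[:,:,::-1])
m=vision.camera_model("wrist");K=m['intrinsics'];M=np.array(m['mount'])
v,u=np.mgrid[0:420,0:560]
c=np.stack([(u-K[0,2])/K[0,0]*d,(v-K[1,2])/K[1,1]*d,d],-1)
W=(c@M[:3,:3].T+M[:3,3])@P[:,:3].T+P[:,3]
for uu,vv in [(285,150),(285,180),(240,220),(285,220),(350,220),(285,260),(285,275),(285,300),(285,325)]: print(uu,vv,np.round(W[vv,uu],4))
```

```text
10.1333 [ 0.45794905 -0.05585656  0.02878503] [-1.54398483  1.81768351  5.81147449] 0.31759561689098514
285 150 [ 0.5224 -0.0639  0.0567]
285 180 [ 0.5115 -0.0626  0.0545]
240 220 [ 0.4992 -0.0445  0.0566]
285 220 [ 0.4968 -0.0608  0.0555]
350 220 [ 0.4935 -0.0847  0.0546]
285 260 [ 0.4811 -0.0589  0.0565]
285 275 [ 0.4746 -0.0581  0.0564]
285 300 [ 0.4638 -0.0567  0.0568]
285 325 [ 0.4527 -0.0554  0.0576]
```

Call:
carry_out --pt "0 0 0 0 0 0 0.5" --pt "0 0 0 0 0 0 0.4" --pt "0 0 0 0 0 0 0.4"

```text
clock: 10.43
tool_pos: [0.4576, -0.0561, 0.0292]
eef_rot: [[0.992, -0.123, 0.006], [-0.123, -0.992, -0.001], [0.006, 0.0, -1.0]]
force: [-3.0, 2.2, -0.3]
opening: 0.597
```

Call:
carry_out --pt "0 0 -0.1 0 0 0 0.4" --pt "0 0 -0.3 0 0 0 0.4" --pt "0 0 -0.6 0 0 0 0.4" --pt "0 0 -1 0 0 0 0.4" --pt "0 0 -1 0 0 0 0.4"

```text
clock: 10.85
tool_pos: [0.4609, -0.0567, 0.1154]
eef_rot: [[0.992, -0.123, 0.015], [-0.123, -0.992, -0.003], [0.015, 0.001, -1.0]]
force: [1.6, -1.0, 0.6]
opening: 0.6
```

Run:
```python
from h import *
s=sense(); print(s['clock'],s['tool_pos'],s['force'],s['opening'])
P=np.c_[s['eef_rot'],s['tool_pos']]; np.save('w10p.npy',P)
im,d=vision.get_image("wrist"); cv2.imwrite('pics/w10.png',im[:,:,::-1])
```

```text
10.85 [ 0.46092995 -0.05667357  0.11538234] [ 1.59072281 -1.03004766  0.55258142] 0.5999733264858962
```

View pics/w10.png

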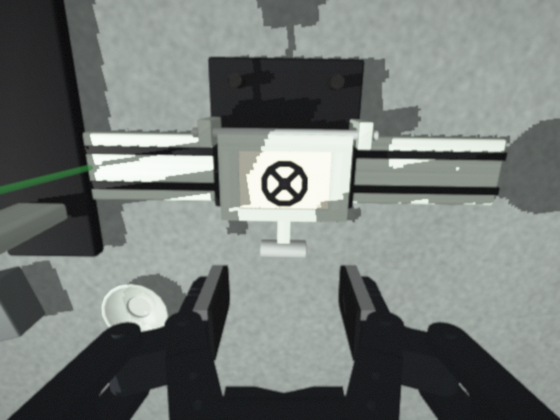

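Run:
```python
from h import *
P=np.load('w10p.npy')
mk=wplane(285,184,.0555,P); print('mark',mk)
print('pin',wplane(284,249,.054,P))
bar=np.array([.459,.204,.265]); ax=bar+.072*XH-.0779*YH; ax[2]=.22; print('axis',ax)
v=mk-ax; print('x off',v@XH,'y',v@YH,'z',v[2], 'ang',np.degrees(np.arctan2(-v[2],-(v@YH))))
delta([.459,.204,.33])
```

```text
mark [ 0.49215735 -0.06102465  0.0555    ]
pin [ 0.44795576 -0.0549417   0.054     ]
axis [0.5206688  0.11769027 0.22      ]
x off -0.005887713286627429 y -0.18087913371677802 z -0.1645 ang 42.284860139541664
t 10.9 pos [ 0.4601 -0.0567  0.1131] F [-0.3  0.4 -0.3] open 0.599
shift [-0.379 -3.23  -2.719] rot [ 0.0003 -0.0042  0.0006]
```

Call:
carry_out --pt "0 0 -0.5 0 0 0 0.4" --pt "0 0 -1 0 0 0 1" --pt "0 0 -1 0 0 0 1"

```text
clock: 11.15
tool_pos: [0.4626, -0.057, 0.2004]
eef_rot: [[0.992, -0.124, 0.023], [-0.124, -0.992, -0.004], [0.024, 0.001, -1.0]]
force: [0.9, 0.2, 0.6]
opening: 0.329
```

Call:
carry_out --pt "0 -0.1 -0.5 0 0 0 1" --pt "0 -0.2 -1 0 0 0 1" --pt "0 -0.5 -1 0 0 0 1"

```text
clock: 11.4
tool_pos: [0.4679, -0.0198, 0.287]
eef_rot: [[0.991, -0.129, 0.032], [-0.129, -0.992, -0.007], [0.033, 0.002, -0.999]]
force: [1.8, -0.4, 0.5]
opening: -0.004
```

Run:
```python
from h import *
delta([.459,.204,.33])
```

```text
t 11.4 pos [ 0.4679 -0.0198  0.287 ] F [ 1.8 -0.4  0.5] open -0.004
shift [-0.453 -2.759 -0.559] rot [ 0.0008 -0.0104 -0.0011]
```

Call:
carry_out --pt "-0.1 -0.3 -0.2 0 -0.01 0 1" --pt "-0.2 -0.7 -0.5 0 -0.01 0 1" --pt "-0.2 -1 -0.56 0 -0.01 0 1" --pt "-0.2 -1 -0.56 0 -0.01 0 1"

```text
clock: 11.73
tool_pos: [0.4616, 0.0671, 0.3333]
eef_rot: [[0.992, -0.123, 0.005], [-0.123, -0.992, -0.001], [0.006, 0.001, -1.0]]
force: [0.2, 0.1, -0.5]
opening: -0.001
```

Call:
carry_out --pt "-0.1 -0.4 0 0 0 0 1" --pt "-0.1 -0.8 0 0 0 0 1" --pt "-0.1 -0.8 0 0 0 0 1"

```text
clock: 11.98
tool_pos: [0.4609, 0.1374, 0.3332]
eef_rot: [[0.993, -0.116, 0.006], [-0.116, -0.993, 0.001], [0.006, -0.001, -1.0]]
force: [-0.4, 0.0, 0.2]
opening: 0.001
```

Run:
```python
from h import *
delta([.459,.204,.33])
s=sense(); P=np.c_[s['eef_rot'],s['tool_pos']]; np.save('w11p.npy',P)
im,d=vision.get_image("wrist"); cv2.imwrite('pics/w11.png',im[:,:,::-1])
```

```text
t 11.98 pos [0.4609 0.1374 0.3332] F [-0.4  0.   0.2] open 0.001
shift [-0.121 -0.824  0.04 ] rot [-0.0005 -0.002   0.003 ]
```

View pics/w11.png

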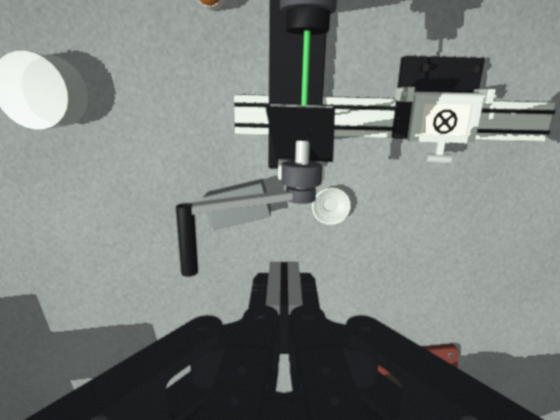

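Run:
```python
from h import *
P=np.load('w11p.npy')
for u,v,z in [(184,208,.268),(187,241,.268),(189,272,.268),(305,104,.22),(303,145,.22),(303,197,.22),(445,121,.0555),(440,158,.054)]: print(u,v,np.round(wplane(u,v,z,P),4))
```

```text
184 208 [0.482  0.2006 0.268 ]
187 241 [0.4589 0.2034 0.268 ]
189 272 [0.4358 0.2069 0.268 ]
305 104 [0.5359 0.1137 0.22  ]
303 145 [0.5068 0.118  0.22  ]
303 197 [0.4663 0.122  0.22  ]
445 121 [ 0.4928 -0.0612  0.0555]
440 158 [ 0.448  -0.0571  0.054 ]
```

Call:
carry_out --pt "-0.06 -0.4 0 0 -0.002 0.003 1" --pt "-0.12 -0.83 0.2 0 -0.002 0.003 1" --pt "-0.12 -0.83 0.45 0 -0.002 0.003 1" --pt "-0.12 -0.83 0.55 0 -0.002 0.003 1" --pt "-0.12 -0.83 0.55 0 -0.002 0.003 1"

```text
clock: 12.45
tool_pos: [0.4594, 0.1992, 0.2866]
eef_rot: [[0.992, -0.128, -0.004], [-0.128, -0.992, -0.002], [-0.004, 0.002, -1.0]]
force: [1.2, -0.2, 0.8]
opening: -0.001
```

Run:
```python
from h import *
s=sense(); R0=np.array(s['eef_rot']); print(s['clock'],s['tool_pos'],s['force'])
ax=np.array([.5207,.117,.22])-.072*XH
for v in [0,10,20,25,30,35,38]:
    a=np.radians(30-v); p=ax+.09*np.cos(a)*YH; p[2]+=.09*np.sin(a)+.006
    print(v,np.round(p,4),np.round(R0.T@(p-s['tool_pos'])/.08,3))
delta(p)
```

```text
12.45 [0.45936359 0.1992496  0.28662507] [ 1.16085899 -0.15408302  0.8016375 ]
0 [0.459  0.2034 0.271 ] [-0.01  -0.051  0.195]
10 [0.4599 0.2099 0.2568] [-0.01  -0.134  0.373]
20 [0.4604 0.214  0.2416] [-0.009 -0.185  0.562]
25 [0.4605 0.215  0.2338] [-0.009 -0.198  0.659]
30 [0.4605 0.2153 0.226 ] [-0.008 -0.203  0.757]
35 [0.4605 0.215  0.2182] [-0.008 -0.199  0.855]
38 [0.4604 0.2144 0.2135] [-0.008 -0.192  0.914]
t 12.45 pos [0.4594 0.1992 0.2866] F [ 1.2 -0.2  0.8] open -0.001
shift [-0.008 -0.192  0.914] rot [ 0.0008  0.0012 -0.001 ]
```

Call:
carry_out --pt "-0.01 -0.05 0.1 0 0.001 0 1" --pt "-0.01 -0.08 0.195 0 0.001 0 1" --pt "-0.01 -0.11 0.29 0 0.001 0 1" --pt "-0.01 -0.134 0.373 0 0.001 0 1" --pt "-0.01 -0.16 0.46 0 0.001 0 1" --pt "-0.01 -0.185 0.562 0 0.001 0 1" --pt "-0.01 -0.198 0.659 0 0.001 0 1" --pt "-0.01 -0.203 0.757 0 0.001 0 1" --pt "-0.01 -0.199 0.82 0 0.001 0 1" --pt "-0.01 -0.199 0.855 0 0.001 0 1" --pt "-0.01 -0.199 0.855 0 0.001 0 1"

```text
clock: 13.37
tool_pos: [0.4599, 0.2146, 0.2173]
eef_rot: [[0.992, -0.129, -0.002], [-0.129, -0.992, -0.003], [-0.002, 0.003, -1.0]]
force: [-0.3, 2.4, 2.2]
opening: 0.001
```

```bash
cat > look.py <<'E'
from h import *
import sys
s=sense(); print(s['clock'],np.round(s['tool_pos'],4),np.round(s['force'],1)); n=sys.argv[1]
P=np.c_[s['eef_rot'],s['tool_pos']]; np.save(f'{n}p.npy',P)
im,d=vision.get_image("wrist"); cv2.imwrite(f'pics/{n}w.png',im[:,:,::-1])
im,d=vision.get_image("top"); a=im[140:290,170:370,::-1]; cv2.imwrite(f'pics/{n}t.png',cv2.resize(a,None,fx=4,fy=4,interpolation=cv2.INTER_CUBIC))
im,d=vision.get_image("scene"); a=im[140:290,200:400,::-1]; cv2.imwrite(f'pics/{n}s.png',cv2.resize(a,None,fx=4,fy=4,interpolation=cv2.INTER_CUBIC))
E
python3 look.py a
```

```text
13.3667 [0.4599 0.2146 0.2173] [-0.3  2.4  2.2]
```

View pics/aw.png

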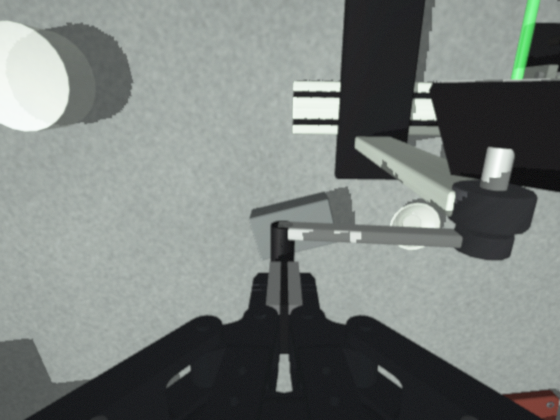

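View pics/at.png

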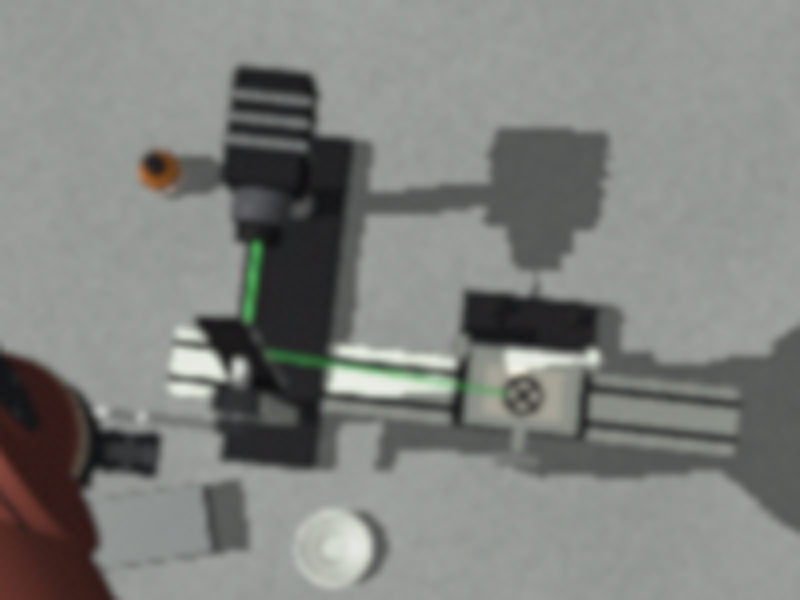

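View pics/as.png

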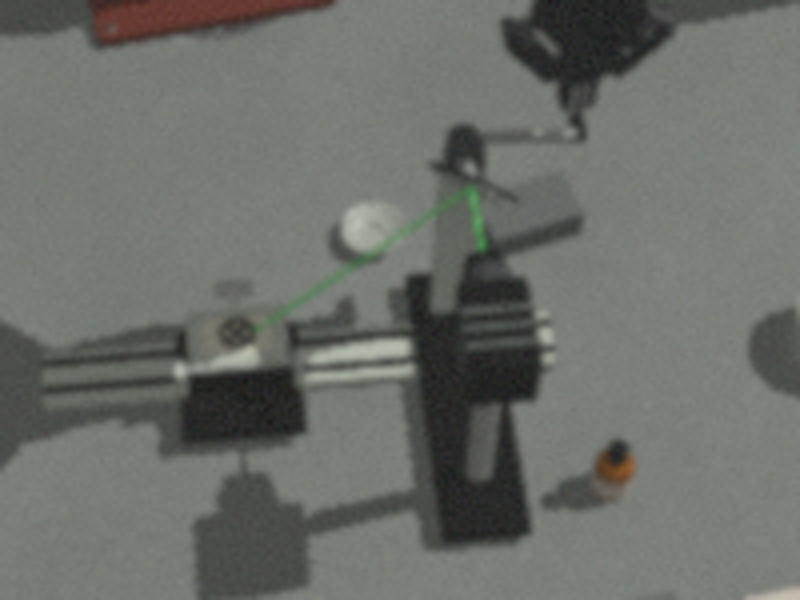

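Call:
carry_out --pt "0 0.003 0.025 0 0.001 0 1" --pt "0 0.006 0.045 0 0.001 0 1" --pt "0 0.006 0.045 0 0.001 0 1" --pt "0 0.006 0.045 0 0.001 0 1" --pt "0 0.006 0.045 0 0.001 0 1" --pt "0 0.006 0.045 0 0.001 0 1"

```text
clock: 14.02
tool_pos: [0.46, 0.2143, 0.2147]
eef_rot: [[0.992, -0.129, 0.002], [-0.129, -0.992, -0.003], [0.002, 0.003, -1.0]]
force: [-1.1, 0.8, 3.4]
opening: 0.0
```

```bash
python3 look.py b
```

```text
14.0167 [0.46   0.2143 0.2147] [-1.1  0.8  3.4]
```

View pics/bt.png

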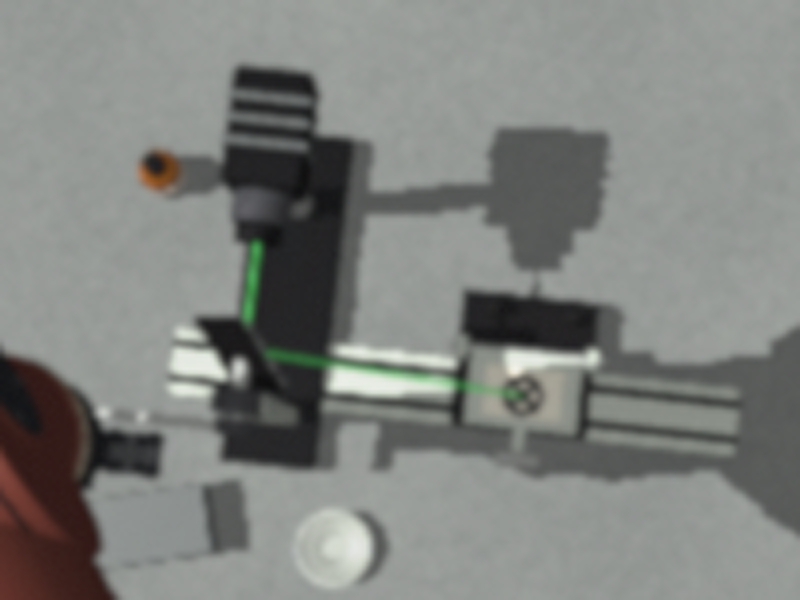

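View pics/bs.png

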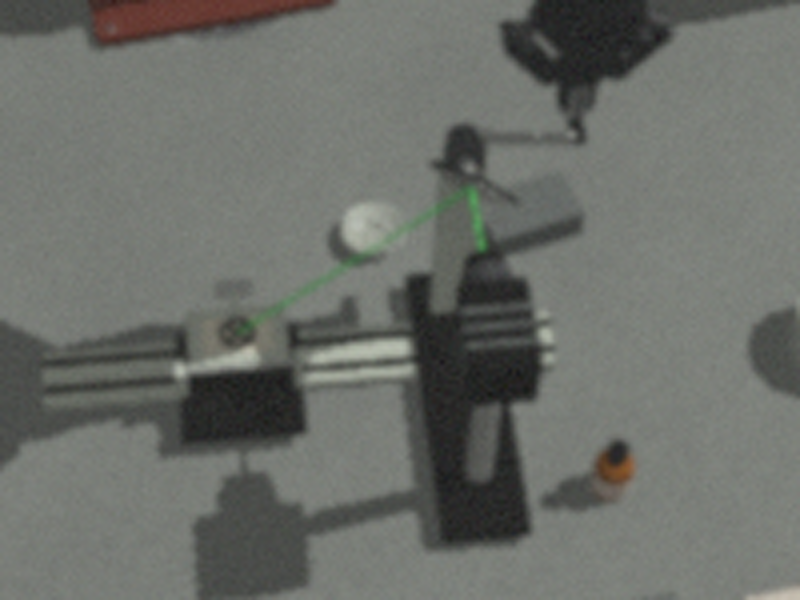

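Call:
carry_out --pt "0 0 0.01 0 0 0 1" --pt "0 0 0.01 0 0 0 1" --pt "0 0 0.01 0 0 0 1" --pt "0 0 0.01 0 0 0 1" --pt "0 0 0.01 0 0 0 1" --pt "0 0 0.01 0 0 0 1" --pt "0 0 0.01 0 0 0 1" --pt "0 0 0.01 0 0 0 1"

```text
clock: 14.83
tool_pos: [0.46, 0.2142, 0.2139]
eef_rot: [[0.992, -0.129, 0.001], [-0.129, -0.992, -0.003], [0.002, 0.003, -1.0]]
force: [-0.7, 2.3, 2.5]
opening: -0.0
```

```bash
python3 look.py c; python3 -c "
import cv2,numpy as np
a=cv2.imread('pics/ct.png')[330:450,430:620]; b=cv2.imread('pics/cs.png')[280:400,160:350]
cv2.imwrite('pics/cc.png',cv2.resize(np.hstack([a,b]),None,fx=2,fy=2))"
```

```text
14.8333 [0.46   0.2142 0.2139] [-0.7  2.3  2.5]
```

View pics/cc.png

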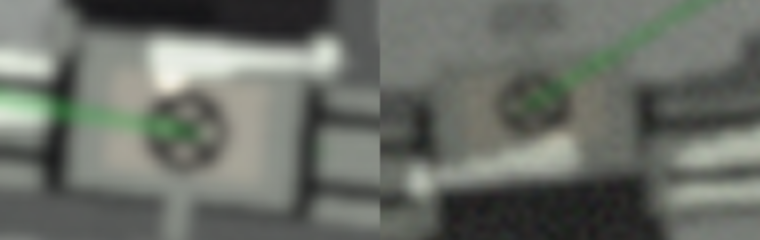

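View pics/cw.png

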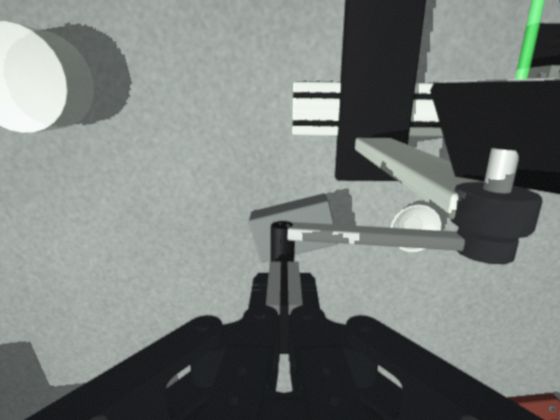

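```bash
python3 -c "
from cell import *
s=sense(); print(s['clock'],s['force'],s['tool_pos']); print(workorder.job_done())"
```

```text
14.9833 [-0.93194905  2.60117053  2.93110157] [0.45995901 0.21421925 0.21385705]
the job is handed in; nothing more can be done
None
```

The leaf is turned over with its mark facing up. The shut fingers are holding the mirror lever down with the beam on the mark, and I handed the job in at about 15 s (no verdict is reported).

**Leaf:** I pinched the pin by its ends, led it over the hinge in steps and pushed it down to the other rest before letting go. At about 175° the wrist depth image showed the leaf not quite flat, because the pin had slipped roughly 10 mm along the pads. I pushed down another 8 mm and the depth then read flat: the mark was about 55 mm above the table (it should be 55.5 mm), measured just before the release. After release the wrist picture showed the leaf still lying flat.

**Mirror:** In the last top and scene pictures the beam ends on the centre of the mark. The fingers rest on the middle of the lever bar, 0.214 m above the table. The wrist force reads about 3 N upward, which fits the spring, though it is noisy by about 1 N.

**Checks that disagreed or are missing:**
- My early estimates of the pin's position differed by about 5 mm between cameras.
- My estimate of the mirror axis was about 6 mm off sideways from the mark, within the 20 mm allowed.
- I did not measure the other things on the bench afterwards. The ones visible in the last close-up pictures looked unmoved.

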